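Hold a short tile flush in its panel under the curing lamp

TASK

Turn the curing lamp's rotary switch fully to on. Then take the wooden spacer, stand it right down in the one bay of the tile panel whose open gap (between the tile and the frame rail nearest the robot) is wide enough for it, and push with it so that this tile slides away from the robot until it lies flush against the far rail. Finish still holding the spacer in the gripper and still pressing the tile firmly flush with it; do not let go, and leave the switch on and the other two tiles and the wares around as they are.

Things in the scene. Friction and masses are not known exactly. Their poses are not given: they have to be found in the camera images.
- panel: Flat tile panel, wooden frame on a plywood board, fixed; 154 (x) x 292 (y) x 24 mm high. Origin: centre of its underside; x points away from the robot, y along the row of bays, z up. Board 8 mm thick (tiles lie at 8 mm), rails 16 mm higher. Three bays, each 122 mm in x (inner rail faces at x = -61 and +61 mm) and 80 mm in y, centred at y = -90, 0, +90 mm, 10 mm dividers between.
- tile_short: Loose white tile with blue decoration, 94 (x) x 76 x 12 mm thick, 0.19 kg, in one of the bays. Origin: on the underside at the middle of its FAR edge; the tile reaches from x = 0 to -94 mm, y +-38 mm. Starts 4 to 8 mm short of the far rail, leaving a gap of 20 to 24 mm at the near rail, the only one wide enough for the spacer.
- tile_mid: Like the short tile but 110 mm long, 0.225 kg; origin likewise at the middle of the far edge. Its near gap (4 to 8 mm) is too narrow. To be left in place.
- tile_long: Like the short tile but 112 mm long, 0.23 kg; origin likewise at the middle of the far edge. Its near gap (2 to 6 mm) is too narrow. To be left in place.
- spacer: Light beech block, 14 mm thick (x) x 50 mm wide (y) x 62 mm high (z), about 0.06 kg, loose, standing upright on its 14 x 50 mm foot on the table. Origin: centre of its underside. It can be gripped from above across the 14 mm or the 50 mm.
- isolator_grip (a point): Point to pinch on the rotary switch's handle: on the turning axis (vertical), 10 mm below the top of the handle bar. The black bar is 58 mm long (along this point's x), 14 mm thick (along its y), 28 mm high; below it (8 mm clear) is a fixed grey box 96 x 96 x 50 mm high. The point turns with the handle.
- isolator (a joint): Rotary switch, rad: 0 = off stop, 1.3 = on stop; grows as the handle is turned clockwise seen from above. It starts within 0.1 of off and stays where it is left (friction torque 0.06 N m).
- vase: Blue vase, 84 mm across, 135 mm high, loose, beyond the panel; origin under its centre. Bystander.
- brass_pot: Lidded brass pot, 80 mm across, 76 mm high, loose, beyond the panel; origin under its centre. Bystander.
- tea_bowl: White tea bowl, 76 mm across, 45 mm high, loose, between the robot and the panel; origin under its centre. Bystander.
Things that resemble listed ones, but are neither listed nor needed, are in the scene too. Leave any pink look-alike of the part that bears isolator_grip alone.

How it is judged:
By the outcome, as a careful person would: the job done as asked, in the order asked, and still so for the second after the job is handed in, while the arm keeps its last pose, push and grip.
It also fails if it takes over 64 s, if anything falls off the work surface, if the arm or the gripper's body presses on something with over 40 N, if the wrist force passes 120 N, or if a joint passes its speed limit or range.

ROBOT

A 6-joint arm with a two-finger parallel gripper is mounted at the origin on the work surface. World frame = base frame: x ahead of the robot, y to its left, z up, the work surface at z = 0. Lengths are in m, angles in rad, forces in N, time in s.
With the tool pointing down it reaches from about 0.375 to 0.9 m from the base axis. Payload 3.1 kg.
Tool frame: the origin (TCP) lies on the centre line of the jaws, within the pads' length; the fingertips stand robot.tip_reach ahead of it and the grasp point (between the pads) lies 8 mm behind it (robot.tip_reach is the distance from the TCP to the fingertips, in m); z points along the fingers, y is the line along which they close (so a half turn about z gives the same grasp; the last joint's range is limited). The gripper opens to 87 mm and grips with 3 to 60 N. Pads are 19 mm wide; open, the fingers measure 117 mm over their backs; the gripper's body (75 mm by 190 mm) begins 51 mm behind the grasp point.
Start: joints at [0.95, 0.527, 1.433, -0, 1.181, -0.178], TCP at [0.268, 0.565, 0.234] pointing down, gripper open.
Joint ranges: [-3.08, 3.08], [-0.75, 2.2], [0.22, 2.44], [-1.43, 4.57], [0, 2.65], [-2.85, 2.85]. Speed limits (rad/s): [2.79, 2.79, 3.14, 3.14, 3.14, 3.14].

INTERFACE

Orientations are given as a unit quaternion [x, y, z, w].
In Python, from rig import robot gives the robot as it stands.
- The arm moves only by the tool jog_arm, never from a script. Its argument "motion" is one flat list of numbers, 7 for each row, row after row: the shift along the tool's x, y, z scaled (see below), then the turn, a rotation vector about the tool's x, y, z scaled (see below), then the gripper's target within -1 to 1 (shut at 1, half-way at 0, fully open at -1). In form: [x, y, z, rx, ry, rz, hand, x, y, z, rx, ry, rz, hand, ...]. A call has 1 to 12 rows; each row shifts and turns the commanded pose from where the row before left it, along the tool's axes as they then stand; what a row does not reach is not made up. The controller multiplies each number of a shift by 4 cm and each number of a turn by 4 degrees. A row lasts 1/8 s, in which the tool goes at most 62.5 mm and 10.7 degrees, less where a joint would pass 70% of its speed; a pose out of reach is approached as far as the arm can. A call with a number of a shift or a turn outside -1 to 1 is refused whole. A call with a gripper value outside its range is refused whole. The fingers move at their own pace and stop on an object; "grip_force" is the grip in N (left out, the last holds). Time passes only in rows, so rows that do not move let the fingers close. It gives the time, the measured TCP pose, the force, the opening and the grip force at its end, in the units of the state.
- robot.get_obs(): the state, without advancing time (a new reading comes with each control period).
- robot.camera(name): name is "scene" or "top" or "wrist"; returns the picture (420x560x3 uint8, blue, green, red); there is no depth.
- robot.calibration(name): a dict with "fx", "fy", "cx", "cy" (pixels), "dist_coeffs" ([k1, k2, p1, p2, k3] as OpenCV has them; the pictures are not rectified), "R" (3x3) and "t" (3): a world point X has camera coordinates R X + t; the wrist camera has in their place "T_tool_cam" (4x4, takes a point from camera to tool coordinates, whose origin is the TCP and whose axes are the flange's). Camera axes: x right, y down, z forward; pixel columns grow to the right and rows downward; lengths in m; the calibration is good to about 2 mm. A picture is of the moment at which its call begins: read the wrist's pose just before it. calibration takes no time and is no camera call.
- robot.hand_in(): hands the job in; it is judged then, once.
The state is a dict: "time": time; "q": joint angles; "joint_velocities": joint speeds; "joint_torque": joint torques, N m; "position": TCP position; "tool_rot": TCP orientation; "ft_force": force on the tool from outside, world axes, zero at the start; "moment": the same for the moment, N m; "grip_width": finger opening in m; "grip_force": force on a finger pad.
Only numpy, scipy, OpenCV 4.12 (cv2) and the standard library are available. Lean on these libraries where they do the work, as an engineer would, in place of code of your own. Each camera call takes 0.05 s, during which the arm holds its last target. There are 200 camera calls.

## Working session

There is one attempt and no reset: what is moved stays moved. The work goes in short steps, Python scripts to look and compute and a tool call to move; the robot and the scene stay as the last step left them, time stands still between calls to the robot, and variables do not carry over. Pictures are saved under pics/ and viewed, at most 10 in all, crops included, and the job is handed in when it is done.

Besides the shell and the picture viewer there is one more tool, called after "Emit:" as a command line: name --argument value ..., lists and objects as JSON in quotes. jog_arm: Moves the arm, as the interface text tells. Shifts and turns lie within -1 to 1; 1 stands for 4 cm of shift or 4 degrees of turn. Its arguments: {"type":"object","properties":{"motion":{"type":"array","items":{"type":"number"}},"grip_force":{"type":"number"}},"required":["motion"]}

```bash
ls; mkdir -p pics; python3 - <<'E'
from rig import robot
import cv2,numpy as np
o=robot.get_obs()
print(o['time'],o['position'],o['tool_rot'],o['grip_width'],robot.tip_reach)
for n in ['scene','top']:
    cv2.imwrite(f'pics/{n}0.png',robot.camera(n)); print(n,robot.calibration(n))
print(robot.calibration('wrist'))
E
```

```text
pics
0.0 [0.2673644  0.56412223 0.23257446] [ 2.19597720e-01  9.75589891e-01 -1.02051240e-03 -4.06747935e-04] 0.08705546776247214 0.011
scene {'fx': 395.2849599449825, 'fy': 395.2849599449825, 'cx': 281.0657170570322, 'cy': 216.17247255971515, 'dist_coeffs': array([-0.10399045,  0.        ,  0.        ,  0.        ,  0.        ]), 'R': array([[ 0.74786528,  0.66365124,  0.01626513],
       [ 0.48078576, -0.52457502, -0.70261377],
       [-0.45775822,  0.53328048, -0.71138551]]), 't': array([-0.43302245, -0.17842038,  1.23091283])}
top {'fx': 495.0751546587346, 'fy': 495.0751546587346, 'cx': 277.2215183776072, 'cy': 212.33541561128004, 'dist_coeffs': array([0.00058802, 0.        , 0.        , 0.        , 0.        ]), 'R': array([[ 0.02542606, -0.99943588,  0.02194155],
       [-0.9958973 , -0.02723058, -0.08629639],
       [ 0.08684519, -0.01965735, -0.99602786]]), 't': array([0.03834299, 0.55770645, 1.5818792 ])}
{'fx': 373.2486739483763, 'fy': 373.2486739483763, 'cx': 281.3600442775058, 'cy': 208.53167781186693, 'dist_coeffs': array([0.00136327, 0.        , 0.        , 0.        , 0.        ]), 'T_tool_cam': array([[ 6.31104868e-04, -9.65703634e-01, -2.59646092e-01,
         7.08021620e-02],
       [ 9.99999619e-01,  7.65901601e-04, -4.17989467e-04,
        -1.04752022e-04],
       [ 6.02517305e-04, -2.59645730e-01,  9.65703750e-01,
        -1.51217158e-01],
       [ 0.00000000e+00,  0.00000000e+00,  0.00000000e+00,
         1.00000000e+00]])}
```

View pics/top0.png

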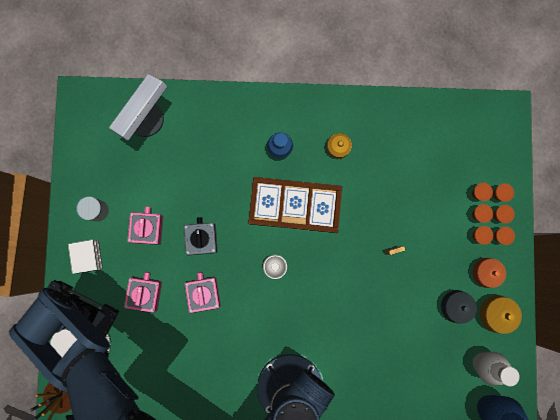

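View pics/scene0.png

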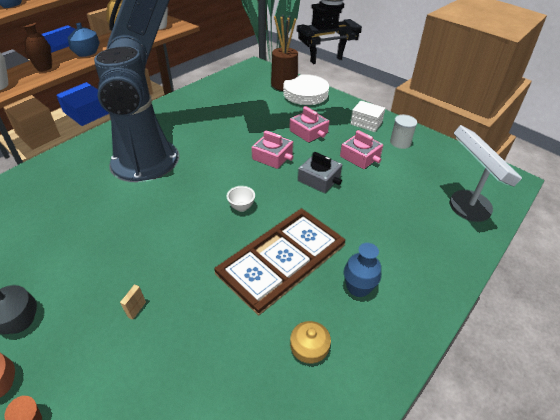

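The overhead view shows one grey switch with a black bar at (200,238). The pink look-alikes are at (145,228), (142,295) and (202,294). Grey and black fits the description, so that one is the switch. The spacer is at (397,250), and the middle bay at (296,205) seems to have the wide near gap. I'll confirm with an enlarged composite.

```bash
python3 - <<'E'
import cv2,numpy as np
a=cv2.imread('pics/top0.png')
def c(x,y,w,h,s): return cv2.resize(a[y:y+h,x:x+w],None,fx=s,fy=s,interpolation=cv2.INTER_CUBIC)
o=np.zeros((600,800,3),np.uint8)
o[0:360,0:560]=c(240,170,112,72,5)   # panel x5
t=c(180,213,40,45,5); o[365:590,0:200]=t # switch x5
t=c(380,235,35,30,7); o[365:575,220:465]=t # spacer x7
b=cv2.imread('pics/scene0.png')[145:195,290:350]; o[365:565,480:720]=cv2.resize(b,None,fx=4,fy=4,interpolation=cv2.INTER_CUBIC)
cv2.imwrite('pics/comp.png',o)
E
```

```text
(no output)
```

View pics/comp.png

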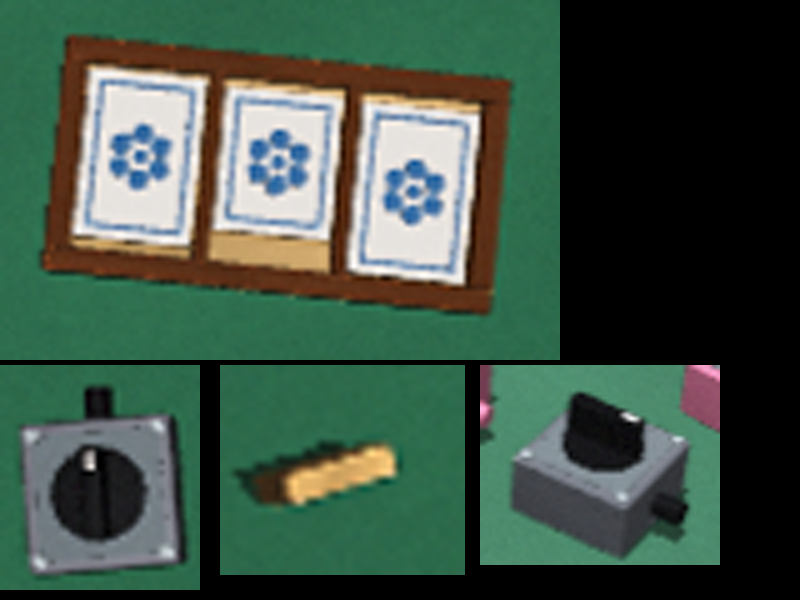

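The crop confirms three things. The middle bay has the wide near gap (crop 210–330, 235–272). The grey switch with its black bar is at crop (97,490). The spacer top is at crop (340,475).

```bash
cat > h.py <<'E'
from rig import robot
import cv2,numpy as np
from scipy.spatial.transform import Rotation as Ro
def world(name,px,z,obs=None):
    c=robot.calibration(name); K=np.array([[c['fx'],0,c['cx']],[0,c['fy'],c['cy']],[0,0,1]])
    p=cv2.undistortPoints(np.array(px,float).reshape(-1,1,2),K,c['dist_coeffs']).reshape(-1,2)
    d=np.c_[p,np.ones(len(p))]
    if name=='wrist':
        T=np.eye(4);T[:3,:3]=Ro.from_quat(obs['tool_rot']).as_matrix();T[:3,3]=obs['position'];T=T@c['T_tool_cam'];R=T[:3,:3];C=T[:3,3]
    else: R=c['R'].T;C=-R@c['t']
    d=d@R.T
    return C+d*((z-C[2])/d[:,2])[:,None]
def crop(pts,s,ox,oy,x,y): return [((u-ox+.5)/s-.5+x,(v-oy+.5)/s-.5+y) for u,v in pts]
E
python3 - <<'E'
from h import *
np.set_printoptions(precision=4,suppress=True)
p=world('top',crop([(66,37),(512,80),(490,313),(42,268)],5,0,0,240,170),.024)
b=world('top',crop([(23,428),(167,416),(184,560),(38,575)],5,0,365,180,213),.05)
h=world('top',crop([(88,448),(104,535)],5,0,365,180,213),.086)
s=world('top',crop([(285,478),(390,445),(397,475),(297,505)],7,220,365,380,235),.062)
ang=lambda v:np.degrees(np.arctan2(v[1],v[0]))
for n,q in(('panel',p),('box',b),('spacer',s)): print(n,q.mean(0),'TL->TR',ang(q[1]-q[0]),ang(q[2]-q[3]),'BL->TL',ang(q[0]-q[3]),ang(q[1]-q[2]),np.linalg.norm(q[1]-q[0]),np.linalg.norm(q[0]-q[3]))
print('handle',h.mean(0),ang(h[0]-h[1]),np.linalg.norm(h[0]-h[1]))
o=robot.get_obs();R=Ro.from_quat(o['tool_rot']).as_matrix();print(R)
E
```

```text
panel [ 0.5839 -0.0046  0.024 ] TL->TR -93.90888297296921 -94.21175987288515 BL->TL -4.167819958401905 -4.5489706918990755 0.292582493559742 0.1515966230574815
box [0.4644 0.2951 0.05  ] TL->TR -83.67161789880298 -82.66591760031527 BL->TL 8.168792975000864 8.79212654389084 0.09128356670857332 0.09348291710929123
spacer [ 0.4428 -0.328   0.062 ] TL->TR -71.31487943442394 -72.07141773422056 BL->TL 24.6528567424099 13.480452369641743 0.05025665080873025 0.013211080848174888
handle [0.4652 0.2947 0.086 ] 12.608006748232933 0.054788902389053075
[[-0.9036  0.4285 -0.0011]
 [ 0.4285  0.9036 -0.0016]
 [ 0.0003 -0.0019 -1.    ]]
```

Emit:
jog_arm --motion '[-0.917, -0.496, 0.1, 0, 0, 0, -1, -0.917, -0.496, 0.1, 0, 0, 0, -1, -0.917, -0.496, 0.1, 0, 0, 0, -1, -0.917, -0.496, 0.1, 0, 0, 0, -1, -0.917, -0.496, 0.1, 0, 0, 0, -1, -0.917, -0.496, 0.1, 0, 0, 0, -1, -0.917, -0.496, 0.1, 0, 0, 0, -1, -0.917, -0.496, 0.1, 0, 0, 0, -1, 0, 0, 0, 0, 0, -1, -1, 0, 0, 0, 0, 0, -1, -1, 0, 0, 0, 0, 0, -1, -1, 0, 0, 0, 0, 0, -1, -1]'

```text
time: 1.6
position: [0.4646, 0.2953, 0.2011]
tool_rot: [0.081, 0.997, -0.0, -0.0]
ft_force: [-0.0, 0.9, 0.3]
grip_width: 0.0871
grip_force: 0.0
```

Emit:
jog_arm --motion '[0, 0, 0, 0, 0, -1, -1, 0, 0, 0, 0, 0, -1, -1, 0, 0, 0, 0, 0, -1, -1, 0, 0, 0, 0, 0, -1, -1, 0, 0, 0, 0, 0, -0.85, -1, 0, 0, 0, 0, 0, 0, -1]'

```text
time: 2.35
position: [0.4646, 0.2955, 0.2012]
tool_rot: [-0.087, 0.996, -0.0, -0.0]
ft_force: [-0.9, -0.3, 0.3]
grip_width: 0.0872
grip_force: 0.0
```

```bash
python3 - <<'E'
from h import *
o=robot.get_obs();cv2.imwrite('pics/w1.png',robot.camera('wrist'))
print(o['time'],o['position'],o['q']);print(Ro.from_quat(o['tool_rot']).as_matrix().round(4))
E
```

```text
2.35 [0.46459805 0.29547091 0.20121582] [ 3.63451672e-01  4.69737933e-01  1.65406957e+00  1.42789946e-05
  1.01865233e+00 -1.38168633e+00]
[[-9.848e-01 -1.735e-01 -8.000e-04]
 [-1.735e-01  9.848e-01 -3.000e-04]
 [ 9.000e-04 -2.000e-04 -1.000e+00]]
```

View pics/w1.png

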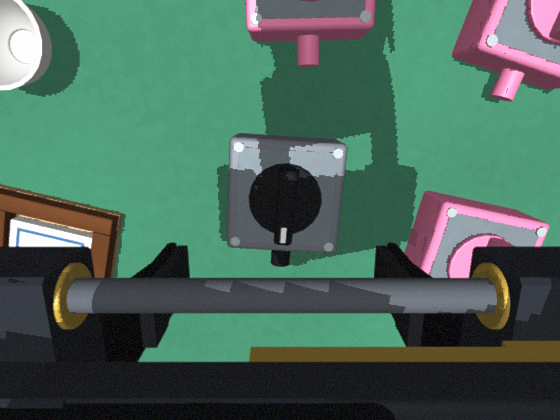

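The wrist view shows the grey box with top corners near (231,135), (346,140), (338,250) and (228,246). The bar's white-marked end is at (283,236) and its other end is near (292,172).

```bash
python3 - <<'E'
from h import *
o=robot.get_obs()
print(world('wrist',[(231,135),(346,140),(338,250),(228,246)],.05,o).mean(0))
h=world('wrist',[(283,243),(292,170)],.086,o);print(h,h.mean(0),np.degrees(np.arctan2(*(h[0]-h[1])[1::-1])),np.linalg.norm(h[0]-h[1]))
a=cv2.imread('pics/w1.png')[130:270,220:360]
a=cv2.convertScaleAbs(a,alpha=2,beta=20);a=np.where(a>0,a,0)
cv2.imwrite('pics/w1c.png',cv2.resize(np.uint8(255*(a/255.)**.6),None,fx=4,fy=4,interpolation=cv2.INTER_CUBIC))
E
```

```text
[0.46260401 0.29858796 0.05      ]
[[0.4916881  0.30131391 0.086     ]
 [0.43568167 0.29794417 0.086     ]] [0.46368488 0.29962904 0.086     ] 3.4431689566682766 0.0561077062622764
```

View pics/w1c.png

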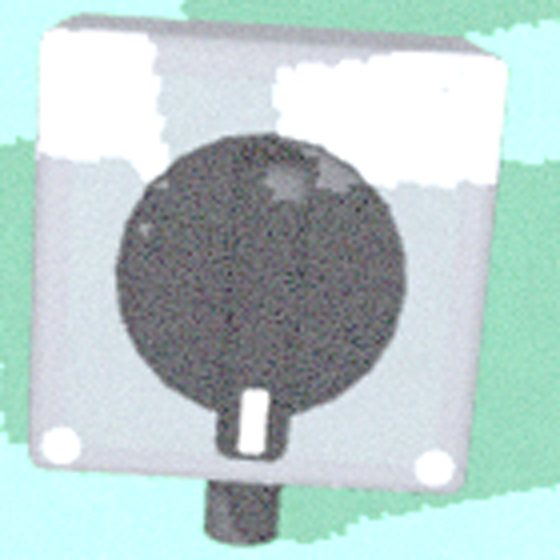

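The enlarged crop shows the bar running from about (285,165) down to (250,460), with the white mark at (253,420). It points about 3° off world x. I'll align to it, descend and pinch.

Emit:
jog_arm --motion '[0.015, 0.065, 0, 0, 0, 0.9, -1, 0, 0, 0, 0, 0, 0.85, -1, 0, 0, 0.8, 0, 0, 0, -1, 0, 0, 0.8, 0, 0, 0, -1, 0, 0, 0.8, 0, 0, 0, -1, 0, 0, 0.8, 0, 0, 0, -1, 0, 0, 0, 0, 0, 0, 1, 0, 0, 0, 0, 0, 0, 1, 0, 0, 0, 0, 0, 0, 1, 0, 0, 0, 0, 0, 0, 1, 0, 0, 0, 0, 0, 0, 1, 0, 0, 0, 0, 0, 0, 1]' --grip_force 25

```text
time: 3.9
position: [0.4639, 0.2981, 0.0738]
tool_rot: [-0.026, 1.0, 0.0, 0.0]
ft_force: [0.3, -0.4, 0.2]
grip_width: 0.035
grip_force: 0.0
```

Emit:
jog_arm --motion '[0, 0, 0, 0, 0, 0, 1, 0, 0, 0, 0, 0, 0, 1, 0, 0, 0, 0, 0, 0, 1, 0, 0, 0, 0, 0, 0, 1, 0, 0, 0, 0, 0, 0, 1, 0, 0, 0, 0, 0, 0, 1]'

```text
time: 4.65
position: [0.4638, 0.2983, 0.0735]
tool_rot: [-0.026, 1.0, 0.0, 0.0]
ft_force: [-0.6, 2.1, -1.4]
grip_width: 0.0139
grip_force: 25.0
```

Emit:
jog_arm --motion '[0, 0, 0, 0, 0, 1, 1, 0, 0, 0, 0, 0, 1, 1, 0, 0, 0, 0, 0, 1, 1, 0, 0, 0, 0, 0, 1, 1, 0, 0, 0, 0, 0, 1, 1, 0, 0, 0, 0, 0, 1, 1, 0, 0, 0, 0, 0, 1, 1, 0, 0, 0, 0, 0, 1, 1, 0, 0, 0, 0, 0, 1, 1, 0, 0, 0, 0, 0, 1, 1, 0, 0, 0, 0, 0, 1, 1, 0, 0, 0, 0, 0, 1, 1]'

```text
time: 6.15
position: [0.4643, 0.2993, 0.0735]
tool_rot: [0.384, 0.923, 0.001, 0.0]
ft_force: [0.0, 5.8, -2.8]
grip_width: 0.0138
grip_force: 25.0
```

Emit:
jog_arm --motion '[0, 0, 0, 0, 0, 1, 1, 0, 0, 0, 0, 0, 1, 1, 0, 0, 0, 0, 0, 1, 1, 0, 0, 0, 0, 0, 1, 1, 0, 0, 0, 0, 0, 0, 1]'

```text
time: 6.78
position: [0.4647, 0.2995, 0.0735]
tool_rot: [0.508, 0.861, 0.002, 0.0]
ft_force: [0.8, 5.8, -3.0]
grip_width: 0.0139
grip_force: 25.0
```

```bash
cat > st.py <<'E'
from h import *
o=robot.get_obs();R=Ro.from_quat(o['tool_rot']).as_matrix()
print(o['time'],o['position'].round(4),'yang',np.degrees(np.arctan2(R[1,1],R[0,1])).round(2),'F',np.round(o['ft_force'],1),'M',np.round(o['moment'],2),o['grip_width'],np.round(o['q'],2));print(R.round(4))
E
python3 st.py
```

```text
6.775 [0.4647 0.2995 0.0735] yang 28.94 F [ 0.8  5.8 -3. ] M [1.05 0.02 0.05] 0.013888468681487636 [ 0.37  0.67  1.74  0.    0.73 -0.14]
[[-0.4839  0.8751  0.0021]
 [ 0.8751  0.4839  0.0028]
 [ 0.0014  0.0032 -1.    ]]
```

Emit:
jog_arm --motion '[0, 0, 0, 0, 0, 0.75, 1, 0, 0, 0, 0, 0, 0.5, 1, 0, 0, 0, 0, 0, 0.25, 1, 0, 0, 0, 0, 0, 0, 1]'

```text
time: 7.28
position: [0.4648, 0.2996, 0.0735]
tool_rot: [0.552, 0.834, 0.002, 0.0]
ft_force: [0.1, 6.7, -3.3]
grip_width: 0.0136
grip_force: 25.0
```

```bash
python3 st.py
```

```text
7.275 [0.4648 0.2996 0.0735] yang 22.96 F [ 0.1  6.7 -3.3] M [ 1.03 -0.04 -0.03] 0.013628316299862907 [ 0.37  0.67  1.74  0.    0.73 -0.03]
[[-0.3901  0.9208  0.0024]
 [ 0.9208  0.3901  0.0029]
 [ 0.0018  0.0034 -1.    ]]
```

Emit:
jog_arm --motion '[0, 0, 0, 0, 0, 0.5, 1, 0, 0, 0, 0, 0, 0.5, 1, 0, 0, 0, 0, 0, 0, 1]' --grip_force 40

```text
time: 7.65
position: [0.4649, 0.2996, 0.0735]
tool_rot: [0.58, 0.815, 0.002, 0.001]
ft_force: [0.9, 7.5, -3.5]
grip_width: 0.014
grip_force: 40.0
```

```bash
python3 st.py
```

```text
7.65 [0.4649 0.2996 0.0735] yang 19.14 F [ 0.9  7.5 -3.5] M [ 1.12 -0.01  0.58] 0.013957791136499522 [0.37 0.67 1.74 0.   0.73 0.03]
[[-0.3279  0.9447  0.0029]
 [ 0.9447  0.3279  0.0023]
 [ 0.0012  0.0035 -1.    ]]
```

The moment jumped from about 0 to 0.58 N m, so the on stop is reached. I'll give it one small extra press, then let go, rise and look.

Emit:
jog_arm --motion '[0, 0, 0, 0, 0, 0.4, 1, 0, 0, 0, 0, 0, 0, 1]'

```text
time: 7.9
position: [0.4649, 0.2996, 0.0735]
tool_rot: [0.59, 0.807, 0.002, 0.001]
ft_force: [0.4, 7.4, -2.8]
grip_width: 0.0143
grip_force: 40.0
```

Emit:
jog_arm --motion '[0, 0, 0, 0, 0, 0, -1, 0, 0, 0, 0, 0, 0, -1, 0, 0, 0, 0, 0, 0, -1, 0, 0, 0, 0, 0, 0, -1, 0, 0, -0.5, 0, 0, 0, -1, 0, 0, -1, 0, 0, 0, -1, 0, 0, -1, 0, 0, 0, -1, 0, 0, -1, 0, 0, 0, -1, 0, 0, 0, 0, 0, 0, -1]'

```text
time: 9.02
position: [0.4659, 0.2988, 0.2169]
tool_rot: [0.592, 0.806, 0.003, 0.002]
ft_force: [0.1, 0.0, -0.9]
grip_width: 0.0858
grip_force: 0.0
```

```bash
python3 st.py; python3 - <<'E'
from h import *
a=robot.camera('wrist')[130:270,210:350]
a=cv2.convertScaleAbs(a,alpha=2,beta=20)
cv2.imwrite('pics/w2c.png',cv2.resize(np.uint8(255*(a/255.)**.6),None,fx=4,fy=4,interpolation=cv2.INTER_CUBIC))
E
```

```text
9.025 [0.4659 0.2988 0.2169] yang 17.42 F [ 0.1  0.  -0.9] M [-0.08  0.07  0.02] 0.08584886480558872 [ 0.37  0.45  1.64 -0.    1.05  0.06]
[[-2.994e-01  9.541e-01  7.300e-03]
 [ 9.541e-01  2.994e-01  2.800e-03]
 [ 4.000e-04  7.800e-03 -1.000e+00]]
```

View pics/w2c.png

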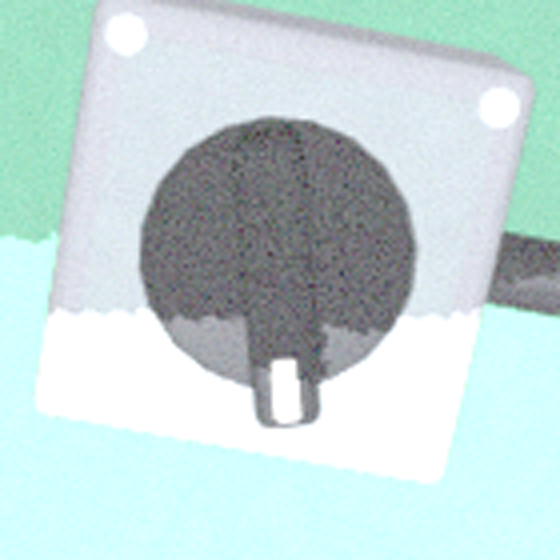

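The bar now sits about 75° from its start relative to the box, matching the 1.3 rad stop, so the switch is fully on. Next, above the spacer.

Emit:
jog_arm --motion '[0, 0, 0, 0.11, 0, 0, -1, -0.985, -0.35, 0.035, 0, 0, 0, -1, -0.985, -0.35, 0.035, 0, 0, 0, -1, -0.985, -0.35, 0.035, 0, 0, 0, -1, -0.985, -0.35, 0.035, 0, 0, 0, -1, -0.985, -0.35, 0.035, 0, 0, 0, -1, -0.985, -0.35, 0.035, 0, 0, 0, -1, -0.985, -0.35, 0.035, 0, 0, 0, -1, -0.985, -0.35, 0.035, 0, 0, 0, -1, -0.985, -0.35, 0.035, 0, 0, 0, -1]'

```text
time: 10.32
position: [0.4487, -0.0791, 0.2004]
tool_rot: [0.592, 0.806, -0.003, -0.004]
ft_force: [0.6, -0.1, 0.5]
grip_width: 0.0868
grip_force: 0.0
```

Emit:
jog_arm --motion '[-0.985, -0.35, 0.035, 0, 0, 0, -1, -0.985, -0.35, 0.035, 0, 0, 0, -1, -0.985, -0.35, 0.035, 0, 0, 0, -1, -0.985, -0.35, 0.035, 0, 0, 0, -1, -0.985, -0.35, 0.035, 0, 0, 0, -1, -0.985, -0.35, 0.035, 0, 0, 0, -1, 0, 0, 0, 0, 0, 0, -1]'

```text
time: 11.2
position: [0.4398, -0.3315, 0.1923]
tool_rot: [0.593, 0.805, -0.003, -0.003]
ft_force: [0.0, -0.0, 0.4]
grip_width: 0.0875
grip_force: 0.0
```

```bash
python3 st.py; python3 - <<'E'
from h import *
cv2.imwrite('pics/w3.png',robot.camera('wrist'))
E
```

```text
11.2 [ 0.4398 -0.3315  0.1923] yang 17.22 F [ 0.  -0.   0.4] M [-0.06  0.01 -0.01] 0.087478655481295 [-0.84  0.48  1.66 -0.01  1.   -1.14]
[[-0.296   0.9551 -0.0086]
 [ 0.9552  0.296  -0.0015]
 [ 0.0011 -0.0086 -1.    ]]
```

View pics/w3.png

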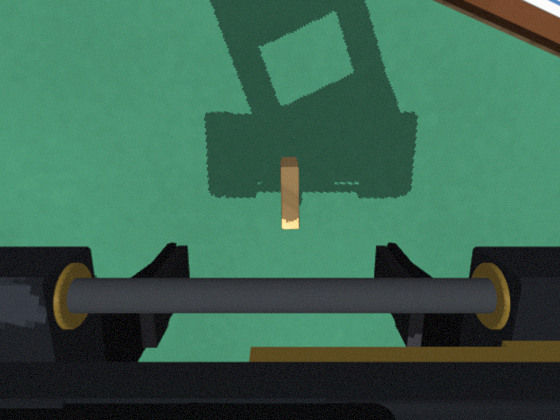

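The spacer's top face spans (281,166) to (299,229) and is nearly aligned with the jaws, which close along image x.

```bash
python3 - <<'E'
from h import *
o=robot.get_obs()
R=Ro.from_quat(o['tool_rot']).as_matrix()
w=world('wrist',[(281,166),(298.5,166),(281.5,229),(299.5,229)],.062,o)
print(w,w.mean(0)); d=w.mean(0)-o['position']; print('tool',R.T@d*1000, np.degrees(np.arctan2(*((w[0]+w[1]-w[2]-w[3])[1::-1]))), np.linalg.norm(w[0]-w[1]),np.linalg.norm(w[0]-w[2]))
E
```

```text
[[ 0.42934108 -0.30225825  0.062     ]
 [ 0.4419953  -0.2982914   0.062     ]
 [ 0.44463949 -0.35001375  0.062     ]
 [ 0.45823925 -0.34572463  0.062     ]] [ 0.44355378 -0.32407201  0.062     ]
tool [  3.22539453   6.67933418 130.23669096] 108.33346585887581 0.013261410174749922 0.05014607964886618
```

Emit:
jog_arm --motion '[0.15, 0.145, 0, -0.11, 0, -0.27, -1, 0, 0, 0.8, 0, 0, 0, -1, 0, 0, 0.8, 0, 0, 0, -1, 0, 0, 0.8, 0, 0, 0, -1, 0, 0, 0.8, 0, 0, 0, -1, 0, 0, 0.8, 0, 0, 0, -1, 0, 0, 0, 0, 0, 0, -1]' --grip_force 50

```text
time: 12.12
position: [0.4428, -0.3179, 0.0322]
tool_rot: [0.583, 0.812, 0.001, -0.003]
ft_force: [-0.5, 0.1, 0.5]
grip_width: 0.0874
grip_force: 0.0
```

```bash
python3 st.py
```

```text
12.125 [ 0.4428 -0.3179  0.0322] yang 18.63 F [-0.5  0.1  0.5] M [-0.05  0.09 -0.05] 0.08735405783654558 [-0.83  0.74  1.77  0.    0.64 -1.15]
[[-0.3195  0.9476 -0.0045]
 [ 0.9476  0.3195  0.0053]
 [ 0.0065 -0.0025 -1.    ]]
```

Emit:
jog_arm --motion '[-0.15, 0, 0, -0.03, -0.09, 0, -1, 0, 0, 0, 0, 0, 0, -1]'

```text
time: 12.38
position: [0.4472, -0.328, 0.0357]
tool_rot: [0.584, 0.812, -0.001, 0.005]
ft_force: [0.8, -0.4, 0.0]
grip_width: 0.0872
grip_force: 0.0
```

```bash
python3 st.py
```

```text
12.375 [ 0.4472 -0.328   0.0357] yang 18.53 F [ 0.8 -0.4  0. ] M [0.   0.02 0.02] 0.0872312162698006 [-0.83  0.73  1.76 -0.    0.64 -1.16]
[[-0.3178  0.9481  0.0065]
 [ 0.9481  0.3179 -0.008 ]
 [-0.0097  0.0037 -0.9999]]
```

Emit:
jog_arm --motion '[0, 0, 0, 0, 0, 0, -1, 0, 0, 0, 0, 0, 0, -1, 0, 0, 0, 0, 0, 0, -1]'

```text
time: 12.75
position: [0.446, -0.3271, 0.0344]
tool_rot: [0.584, 0.812, -0.001, 0.003]
ft_force: [0.1, -0.4, 0.2]
grip_width: 0.0869
grip_force: 0.0
```

```bash
python3 st.py
```

```text
12.75 [ 0.446  -0.3271  0.0344] yang 18.51 F [ 0.1 -0.4  0.2] M [-0.06  0.05  0.02] 0.08690626538437461 [-0.83  0.74  1.76 -0.    0.64 -1.16]
[[-0.3174  0.9483  0.0042]
 [ 0.9483  0.3175 -0.0055]
 [-0.0066  0.0022 -1.    ]]
```

Emit:
jog_arm --motion '[0, 0, 0, 0.03, 0.09, 0, -1, 0, 0, 0, 0, 0, 0, -1, 0, 0, 0, 0, 0, 0, -1, 0, 0, 0, 0, 0, 0, -1, 0, 0, 0, 0, 0, 0, -1, 0, 0, 0, 0, 0, 0, -1]'

```text
time: 13.5
position: [0.446, -0.327, 0.0341]
tool_rot: [0.584, 0.812, 0.0, -0.0]
ft_force: [0.4, -0.1, 0.1]
grip_width: 0.0873
grip_force: 0.0
```

```bash
python3 st.py
```

```text
13.5 [ 0.446  -0.327   0.0341] yang 18.51 F [ 0.4 -0.1  0.1] M [-0.06  0.02  0.01] 0.08731280573783949 [-0.83  0.74  1.75  0.    0.65 -1.16]
[[-3.175e-01  9.483e-01 -1.000e-04]
 [ 9.483e-01  3.175e-01  1.000e-04]
 [ 1.000e-04 -0.000e+00 -1.000e+00]]
```

Emit:
jog_arm --motion '[0.09, -0.035, 0, 0, 0, 0, -1, 0, 0, 0, 0, 0, 0, 1, 0, 0, 0, 0, 0, 0, 1, 0, 0, 0, 0, 0, 0, 1, 0, 0, 0, 0, 0, 0, 1, 0, 0, 0, 0, 0, 0, 1, 0, 0, 0, 0, 0, 0, 1, 0, 0, 0, 0, 0, 0, 1, 0, 0, 0, 0, 0, 0, 1, 0, 0, 0, 0, 0, 0, 1, 0, 0, 0, 0, 0, 0, 1, 0, 0, 0, 0, 0, 0, 1]' --grip_force 50

```text
time: 15.0
position: [0.4435, -0.324, 0.0341]
tool_rot: [0.584, 0.812, 0.0, -0.0]
ft_force: [0.1, -0.1, 0.2]
grip_width: 0.0136
grip_force: 50.0
```

```bash
python3 st.py
```

```text
15.0 [ 0.4435 -0.324   0.0341] yang 18.51 F [ 0.1 -0.1  0.2] M [-0.05  0.03  0.  ] 0.013595584943676076 [-0.83  0.73  1.76  0.    0.64 -1.16]
[[-3.175e-01  9.483e-01 -0.000e+00]
 [ 9.483e-01  3.175e-01  1.000e-04]
 [ 1.000e-04 -0.000e+00 -1.000e+00]]
```

Emit:
jog_arm --motion '[0, 0, -0.5, 0, 0, 0, 1, 0, 0, -0.85, 0, 0, 0, 1, 0, 0, -0.85, 0, 0, 0.9, 1, 0, 0, -0.7, 0, 0, 0.95, 1, 0, 0, 0, 0, 0, 0.95, 1, 0, 0, 0, 0, 0, 0.95, 1, 0, 0, 0, 0, 0, 0.95, 1, 0, 0, 0, 0, 0, 0.98, 1, 0, 0, 0, 0, 0, 0, 1]'

```text
time: 16.12
position: [0.4434, -0.3238, 0.15]
tool_rot: [0.732, 0.681, 0.0, -0.0]
ft_force: [0.1, 0.8, -0.8]
grip_width: 0.0135
grip_force: 50.0
```

Emit:
jog_arm --motion '[0.924, 0.186, 0, 0, 0, 0, 1, 0.924, 0.186, 0, 0, 0, 0, 1, 0.924, 0.186, 0, 0, 0, 0, 1, 0.924, 0.186, 0, 0, 0, 0, 1, 0.924, 0.186, 0, 0, 0, 0, 1, 0.924, 0.186, 0, 0, 0, 0, 1, 0.924, 0.186, 0, 0, 0, 0, 1, 0.924, 0.186, 0, 0, 0, 0, 1, 0.924, 0.186, 0, 0, 0, 0, 1, 0, 0, 0, 0, 0, 0, 1, 0, 0, 0, 0, 0, 0, 1, 0, 0, 0, 0, 0, 0, 1]'

```text
time: 17.62
position: [0.5345, 0.0018, 0.1501]
tool_rot: [0.733, 0.68, -0.0, -0.0]
ft_force: [0.1, 0.4, -1.0]
grip_width: 0.0137
grip_force: 50.0
```

```bash
python3 st.py; python3 - <<'E'
from h import *
a=robot.camera('wrist');cv2.imwrite('pics/w4.png',a)
cv2.imwrite('pics/w4c.png',cv2.resize(a[20:320,120:520],None,fx=2,fy=2,interpolation=cv2.INTER_CUBIC))
E
```

```text
17.625 [0.5345 0.0018 0.1501] yang -4.27 F [ 0.1  0.4 -1. ] M [-0.12  0.05  0.04] 0.01372349354291627 [-0.21  0.53  1.74 -0.    0.88 -0.13]
[[ 7.440e-02  9.972e-01 -3.000e-04]
 [ 9.972e-01 -7.440e-02 -2.000e-04]
 [-2.000e-04 -2.000e-04 -1.000e+00]]
```

View pics/w4c.png

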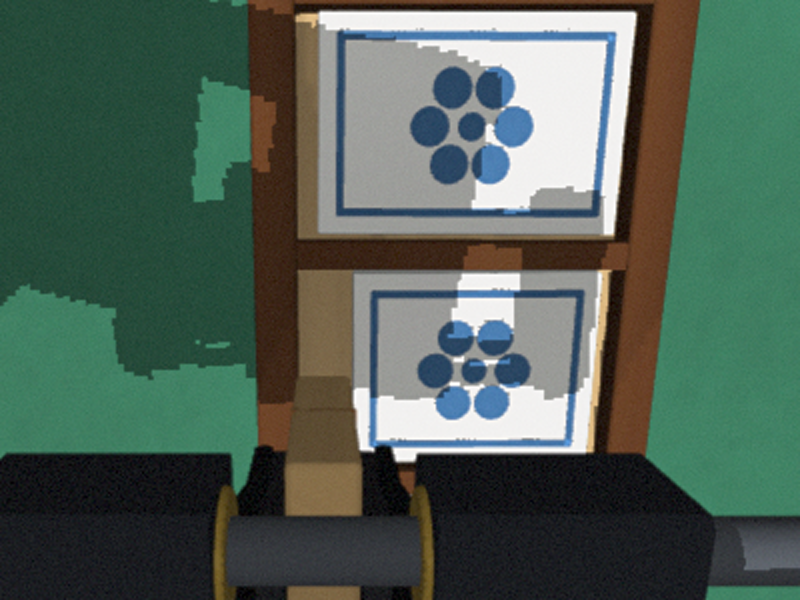

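In the crop, the near rail's inner foot is at (298,330) and the tile's near edge runs (352,280)–(354,370). The spacer's foot spans about 294–352 at row 378.

```bash
python3 - <<'E'
from h import *
o=robot.get_obs();R=Ro.from_quat(o['tool_rot']).as_matrix()
def f(p,z): return (world('wrist',crop(p,2,0,0,120,20),z,o)-o['position'])@R*1000
print('railfoot',f([(297.5,280),(298.5,370)],.008).round(1))
print('tilefoot',f([(351.5,280),(353.5,370),(357,440)],.008).round(1))
print('tiletop',f([(354,280),(356,370),(358,440)],.020).round(1))
print('railouter near top',f([(255,250),(258,400)],.024).round(1))
print('railinner far top',f([(628,262),(618,400)],.024).round(1))
print('divider top edges(z.024)',f([(420,240),(420,270),(450,468)],.024).round(1))
print('spacer foot',f([(294,378),(352,378)],.116).round(1))
E
```

```text
railfoot [[ 31.4 -10.2 142.1]
 [ -5.2 -10.1 142.1]]
tilefoot [[ 31.4  11.1 142.1]
 [ -5.1  12.3 142.1]
 [-35.2  14.1 142.1]]
tiletop [[ 33.   11.6 130.1]
 [ -2.   12.7 130.1]
 [-30.9  13.9 130.1]]
railouter near top [[ 44.6 -25.1 126.1]
 [-13.  -25.3 126.1]]
railinner far top [[ 40.3 112.5 126.1]
 [-12.9 114.3 126.1]]
divider top edges(z.024) [[ 48.2  35.4 126.1]
 [ 37.3  35.8 126.1]
 [-41.2  50.4 126.1]]
spacer foot [[20.7 -7.5 34.1]
 [20.7  7.4 34.1]]
```

The gap spans -10 to +11…14 mm about the tool in the closing axis, and the spacer spans ±7.5 mm. I'll shift slightly and descend.

Emit:
jog_arm --motion '[0.05, 0.01, 0, 0, 0, 0, 1, 0, 0, 0.5, 0, 0, 0, 1, 0, 0, 0.5, 0, 0, 0, 1, 0, 0, 0.5, 0, 0, 0, 1, 0, 0, 0.5, 0, 0, 0, 1, 0, 0, 0.2, 0, 0, 0, 1, 0, 0, 0, 0, 0, 0, 1, 0, 0, 0, 0, 0, 0, 1, 0, 0, 0, 0, 0, 0, 1]'

```text
time: 18.8
position: [0.5358, 0.0046, 0.0629]
tool_rot: [0.733, 0.681, 0.0, 0.001]
ft_force: [0.8, -0.4, -0.6]
grip_width: 0.0139
grip_force: 50.0
```

```bash
python3 st.py
```

```text
18.8 [0.5358 0.0046 0.0629] yang -4.21 F [ 0.8 -0.4 -0.6] M [-0.12  0.06  0.02] 0.013937265258652786 [-0.2   0.67  1.79  0.    0.68 -0.13]
[[ 7.340e-02  9.973e-01  1.600e-03]
 [ 9.973e-01 -7.340e-02 -2.000e-04]
 [-1.000e-04  1.600e-03 -1.000e+00]]
```

Emit:
jog_arm --motion '[0, 0, 0.15, 0, 0, 0, 1, 0, 0, 0.15, 0, 0, 0, 1, 0, 0, 0.12, 0, 0, 0, 1, 0, 0, 0, 0, 0, 0, 1, 0, 0, 0, 0, 0, 0, 1]'

```text
time: 19.42
position: [0.5353, 0.0048, 0.0452]
tool_rot: [0.733, 0.681, -0.0, -0.0]
ft_force: [-0.5, -0.8, -0.2]
grip_width: 0.0135
grip_force: 50.0
```

```bash
python3 st.py
```

```text
19.425 [0.5353 0.0048 0.0452] yang -4.21 F [-0.5 -0.8 -0.2] M [-0.05  0.07 -0.02] 0.013491225675015452 [-0.2   0.71  1.8   0.    0.64 -0.13]
[[ 7.340e-02  9.973e-01 -2.000e-04]
 [ 9.973e-01 -7.340e-02  1.000e-04]
 [ 1.000e-04 -2.000e-04 -1.000e+00]]
```

Clean entry: the foot is at about 11 mm with no contact forces. Next, down to light contact with the board.

Emit:
jog_arm --motion '[0, 0, 0.05, 0, 0, 0, 1, 0, 0, 0.04, 0, 0, 0, 1, 0, 0, 0, 0, 0, 0, 1, 0, 0, 0, 0, 0, 0, 1]'

```text
time: 19.92
position: [0.5354, 0.0047, 0.0421]
tool_rot: [0.733, 0.681, 0.0, 0.0]
ft_force: [-0.5, 0.8, 3.9]
grip_width: 0.0135
grip_force: 50.0
```

Emit:
jog_arm --motion '[0, 0.05, 0, 0, 0, 0, 1, 0, 0.05, 0, 0, 0, 0, 1, 0, 0.05, 0, 0, 0, 0, 1, 0, 0, 0, 0, 0, 0, 1]' --grip_force 60

```text
time: 20.42
position: [0.5378, 0.0048, 0.0421]
tool_rot: [0.732, 0.681, -0.002, -0.003]
ft_force: [-5.6, -0.8, 10.7]
grip_width: 0.0138
grip_force: 60.0
```

Emit:
jog_arm --motion '[0, 0.03, 0, 0, 0, 0, 1, 0, 0.03, 0, 0, 0, 0, 1, 0, 0, 0, 0, 0, 0, 1]'

```text
time: 20.8
position: [0.5395, 0.0048, 0.0421]
tool_rot: [0.732, 0.681, -0.003, -0.003]
ft_force: [-7.0, 0.3, 11.7]
grip_width: 0.0137
grip_force: 60.0
```

Emit:
jog_arm --motion '[0, 0.02, -0.02, 0, 0, 0, 1, 0, 0.03, 0, 0, 0, 0, 1, 0, 0.03, 0, 0, 0, 0, 1, 0, 0, 0, 0, 0, 0, 1, 0, 0, 0, 0, 0, 0, 1]'

```text
time: 21.42
position: [0.5458, 0.0041, 0.0421]
tool_rot: [0.733, 0.681, -0.001, -0.001]
ft_force: [-4.8, 1.2, 0.7]
grip_width: 0.0131
grip_force: 60.0
```

```bash
python3 st.py
```

```text
21.425 [0.5458 0.0041 0.0421] yang -4.21 F [-4.8  1.2  0.7] M [-0.04  0.83  0.02] 0.013147984704189968 [-0.2   0.72  1.77  0.    0.66 -0.12]
[[ 7.340e-02  9.973e-01 -2.500e-03]
 [ 9.973e-01 -7.340e-02  6.000e-04]
 [ 4.000e-04 -2.500e-03 -1.000e+00]]
```

Emit:
jog_arm --motion '[0, 0.04, 0, 0, 0, 0, 1, 0, 0.04, 0, 0, 0, 0, 1, 0, 0, 0, 0, 0, 0, 1, 0, 0, 0, 0, 0, 0, 1]'

```text
time: 21.92
position: [0.546, 0.0042, 0.0422]
tool_rot: [0.732, 0.681, -0.003, -0.003]
ft_force: [-9.4, -0.2, 4.2]
grip_width: 0.0134
grip_force: 60.0
```

```bash
python3 st.py
```

```text
21.925 [0.546  0.0042 0.0422] yang -4.18 F [-9.4 -0.2  4.2] M [-0.19  1.67 -0.04] 0.013391646745059136 [-0.2   0.72  1.76 -0.    0.67 -0.12]
[[ 7.300e-02  9.973e-01 -8.800e-03]
 [ 9.973e-01 -7.300e-02  1.200e-03]
 [ 5.000e-04 -8.900e-03 -1.000e+00]]
```

Emit:
jog_arm --motion '[0, 0.04, 0, -0.08, 0, 0, 1, 0, 0.04, 0, -0.05, 0, 0, 1, 0, 0, 0, 0, 0, 0, 1, 0, 0, 0, 0, 0, 0, 1, 0, 0, 0, 0, 0, 0, 1]'

```text
time: 22.55
position: [0.546, 0.0042, 0.0421]
tool_rot: [0.732, 0.681, -0.002, -0.003]
ft_force: [-12.9, -2.2, 8.4]
grip_width: 0.0137
grip_force: 60.0
```

```bash
python3 st.py; python3 - <<'E'
from h import *
a=robot.camera('wrist');b=robot.camera('top')
o=np.zeros((600,800,3),np.uint8)
o[:400,:]=cv2.resize(a[20:220,120:520],None,fx=2,fy=2,interpolation=cv2.INTER_CUBIC)
o[400:600,:300]=cv2.resize(robot.camera('scene')[200:300,210:360],None,fx=2,fy=2,interpolation=cv2.INTER_CUBIC)
o[400:600,310:610]=cv2.resize(b[170:237,245:345],(300,200),interpolation=cv2.INTER_CUBIC)
cv2.imwrite('pics/w5c.png',o)
E
```

```text
22.55 [0.546  0.0042 0.0421] yang -4.15 F [-12.9  -2.2   8.4] M [-0.43  2.63 -0.08] 0.013665858611506976 [-0.2   0.72  1.76 -0.    0.66 -0.12]
[[ 7.240e-02  9.974e-01 -6.600e-03]
 [ 9.974e-01 -7.240e-02  1.200e-03]
 [ 7.000e-04 -6.700e-03 -1.000e+00]]
```

View pics/w5c.png

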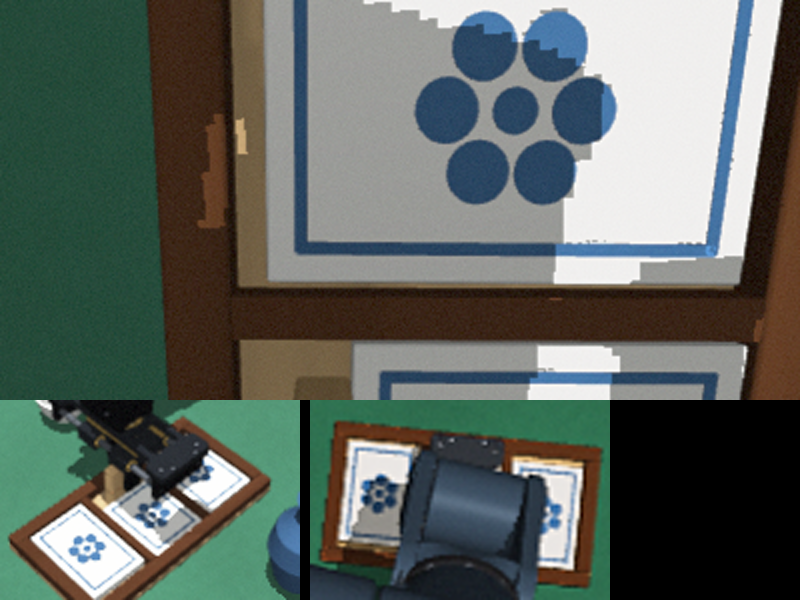

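The middle tile's far edge now meets the far rail at (745,345), with no plywood strip left, and the spacer stands in the gap at (320,385). I'll lighten the downforce slightly and press more firmly.

Emit:
jog_arm --motion '[0, 0.05, -0.015, 0, 0, 0, 1, 0, 0.05, 0, -0.05, 0, 0, 1, 0, 0.04, 0, 0, 0, 0, 1, 0, 0, 0, 0, 0, 0, 1, 0, 0, 0, 0, 0, 0, 1, 0, 0, 0, 0, 0, 0, 1]'

```text
time: 23.45
position: [0.5463, 0.0043, 0.0421]
tool_rot: [0.732, 0.681, -0.005, -0.006]
ft_force: [-19.7, -3.8, 13.7]
grip_width: 0.0139
grip_force: 60.0
```

```bash
python3 st.py
```

```text
23.45 [0.5463 0.0043 0.0421] yang -4.11 F [-19.7  -3.8  13.7] M [-0.7   3.87 -0.16] 0.013864037920832005 [-0.2   0.72  1.76 -0.    0.68 -0.12]
[[ 0.0717  0.9973 -0.0147]
 [ 0.9974 -0.0717  0.0021]
 [ 0.001  -0.0148 -0.9999]]
```

Emit:
jog_arm --motion '[0, 0, -0.02, -0.12, 0, 0, 1, 0, 0, 0, 0, 0, 0, 1, 0, 0, 0, 0, 0, 0, 1, 0, 0, 0, 0, 0, 0, 1, 0, 0, 0, 0, 0, 0, 1, 0, 0, 0, 0, 0, 0, 1]'

```text
time: 24.2
position: [0.5461, 0.0043, 0.0422]
tool_rot: [0.732, 0.681, -0.002, -0.003]
ft_force: [-19.5, -3.1, 8.4]
grip_width: 0.0139
grip_force: 60.0
```

```bash
python3 st.py; python3 - <<'E'
from h import *
a=robot.camera('wrist')
cv2.imwrite('pics/w6c.png',cv2.resize(a[120:320,230:520],None,fx=2.7,fy=2.7,interpolation=cv2.INTER_CUBIC))
E
```

```text
24.2 [0.5461 0.0043 0.0422] yang -4.11 F [-19.5  -3.1   8.4] M [-0.75  3.79 -0.13] 0.01390662046557725 [-0.2   0.72  1.76  0.    0.66 -0.13]
[[ 0.0718  0.9974 -0.0068]
 [ 0.9974 -0.0717  0.0017]
 [ 0.0012 -0.0069 -1.    ]]
```

View pics/w6c.png

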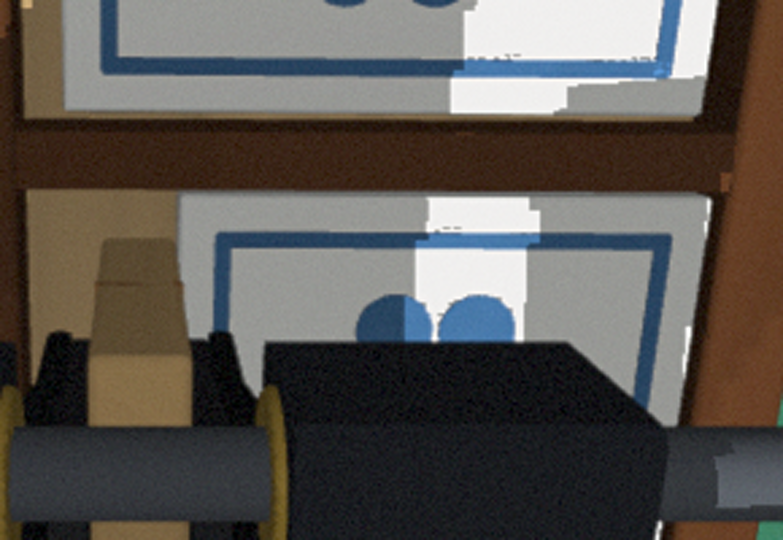

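The tile's far edge runs along the far rail from (710,200) to (660,530) with no gap, and the spacer stands against the near edge. The push is steady at about 20 N, so I'm handing in.

```bash
python3 -c "
from rig import robot
print(robot.hand_in())"
```

```text
the job is handed in; nothing more can be done
None
```

I turned the switch to its on stop, stood the spacer in the middle bay's near gap, and handed in with it still gripped and pressing that tile flush against the far rail at about 20 N (24 s used).

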